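# Line up four knobs on the fence with a straightedge

## Robot

A 7-joint arm with a two-finger parallel gripper is mounted at the origin on a cart in front of the work surface, level with it; the furniture and walls round the work are solid. World frame = base frame: x ahead of the robot, y to its left, z up, the work surface at z = 0. Lengths are in m, angles in rad, forces in N, time in s.
With the tool pointing down it reaches from about 0.425 to 0.925 m from the base axis. Payload 6.8 kg.
Tool frame: the origin (TCP) lies midway between the tips of the shut fingers; the grasp point (between the pads) lies 19 mm behind it; z points along the fingers, y is the line along which they close (so a half turn about z gives the same grasp; the last joint's range is limited). The gripper opens to 85 mm and grips with 20 to 120 N. Pads are 22 mm wide; open, the fingers measure 114 mm over their backs; the gripper's body (76 mm by 85 mm) begins 54 mm behind the grasp point. The pads swing forward as they close: fully open they stand 13 mm farther back than shut.
Start: joints at [-1.391, 0.477, 0.022, 1.555, -0.011, 1.109, -0.083], TCP at [0.192, 0.647, 0.231] pointing down, gripper open.
Joint ranges: [-2.96, 2.96], [-0.34, 2.1], [-1.41, 1.46], [0.24, 2.44], [-1.37, 4.51], [0.17, 1.92], [-2.96, 2.96]. Speed limits (rad/s): [2.39, 2.39, 3.14, 3.14, 3.14, 3.14, 3.14].

## Interface

Orientations are given as a rotation vector (axis times angle).
In Python, from bench import r gives the robot as it stands. The module is installed in compiled form; this text tells all that it offers.
- The arm moves only by the tool apply_moves, never from a script. Its argument "rows" is a list of rows, each a list of 6 numbers: the shift along the tool's x, y, z scaled (see below), then the turn, a rotation vector about the tool's x, y, z scaled (see below). A call has 1 to 5 rows; each row is the pose to reach, as a shift and turn from the pose commanded when the call began, along the tool's axes at that moment; what a row does not reach only later rows make up. The controller multiplies each number of a shift by 0.25 m and each number of a turn by 90 degrees. A row lasts 1/8 s, in which the tool goes at most 62.5 mm and 10.7 degrees, less where a joint would pass 70% of its speed; a pose out of reach is approached as far as the arm can. A call with a number of a shift or a turn outside -1 to 1 is refused whole. A call with a gripper value outside its range is refused whole. "claw" is the opening, from 0 (shut) to 1 (fully open), set as the call begins (left out, the last holds). The fingers move at their own pace and stop on an object; "newtons" is the grip in N (left out, the last holds). Time passes only in rows, so rows that repeat a pose let the fingers close. It gives the time, the measured TCP pose, the force, the opening and the grip force at its end, in the units of the state.
- r.get_obs(): the state, without advancing time (a new reading comes with each control period).
- r.grab_frame(name): name is "scene" or "top"; returns a dict with "pixels" (420x560x3 uint8, red, green, blue), "intrinsics" (3x3 intrinsics, pixels), "eye" and "attitude" of the camera in the world. Camera axes: x right, y up, looking along -z (the intrinsics and any distortion apply to the point x, -y, -z); pixel columns grow to the right and rows downward; lengths in m; the calibration is good to about 2 mm. A picture is of the moment at which its call begins. There is no depth.
- r.hand_in(): hands the job in; it is judged then, once.
Trained networks look in a picture, given as the dict that the camera call returned (one of the last four; its "shot" number tells which), for a name from the list of things; names that differ only in an ending like _2 or _b are one class to them, and where a whole thing is asked for, a point or a joint stands for the part that bears it (a point fixed in the world has none). Each returns a list of dicts, best first, with "conf" (0 to 1); they miss things now and then, are a little off and sometimes report something else, mostly with a low value. They report only what shows in the picture. A call takes as long as a camera call. They do not tell look-alikes from the thing itself.
- r.search_frame(picture, thing): "rect" ([left, top, width, height] in pixels, round what is visible of it).
- r.outline_of(picture, thing): "pixels" (420x560 bool, what is visible of it) and "rect" ([left, top, width, height] in pixels, round what is visible of it).
- r.landmark_of(picture, thing): "point" ([column, row] in pixels: a listed point, or the origin of a listed thing).
The state is a dict: "clock": time; "joints": joint angles; "qvel": joint speeds; "tau": joint torques, N m; "tcp_pos": TCP position; "orientation": TCP orientation; "contact_force": force on the tool from outside, world axes, zero at the start; "moment": the same for the moment, N m; "grip_width": finger opening in m; "gripper_force": force on a finger pad.
Only numpy, scipy, OpenCV 4.12 (cv2) and the standard library are available. Lean on these libraries where they do the work, as an engineer would, in place of code of your own. Each camera call takes 0.05 s, during which the arm holds its last target. There are 200 camera calls.

## Task

The cobot's screwdriver needs the four grey knobs in one straight row. Take the straightedge by its grip and, with its long free edge, slide the knobs back until all four are pressed square and flush against the fence at the same moment; the fence is only lightly nipped, so push firmly but gently, find it by feel and keep your fingers off the knobs. Then draw the straightedge back at least 4 cm clear of the row, lower it flat onto the bench before letting go, and leave the knobs in line and the things around alone.

Things in the scene. Friction and masses are not known exactly. Their poses are not given: they have to be found in the camera images.
- fixture: Adjustable aluminium fence, fixed to the edge of the perforated jig plate: a base plate with an angle on it, 216 mm long, whose upright leg (front face from 1.5 to 27.5 mm above the bench) is what the knobs are pushed against. Origin on the bench (z = 0), middle of the fence's length; x points away from the knobs, the way to push; y along the fence; z up.
- fence_zero (a point): 13 mm above the fixture's origin, in the fence's front face IF it is set fully back. It may be set forward: its face is the plane x = -s of the fixture, s from 0 to 20 mm, in no measured pose: feel for it. All four knobs slide with under 1.5 N; once home, force rises 10 to 60 N per mm. Load on the fence: never over 20 N; 6 to 12 N in all is plenty. Feel at 12 mm/s or slower.
- straightedge: Aluminium straightedge lying flat: blade 230 x 50 x 7 mm with a black upright grip on it, 0.2 to 0.4 kg in all. Origin: centre of the blade's underside; y along the blade, x across it to the long free edge that pushes (the one farther from the grip), z up. Grip: x from -20 to -6 mm, 90 mm long in y, 7 to 39 mm above the underside; pinch its 14 mm with the fingertips above the blade.
- cobot_foot (a point): Axis, at bench level, of the idle cobot that stands by the work: a solid round foot of 108 mm radius and 100 mm height with the cobot's arm above it. The straightedge and the gripper must stay clear of it: carry the straightedge round it on the robot's side (x below 0.45 m).
- grip (a point): Middle of the straightedge's grip block, 30 mm above the underside of the blade.
- edge_left (a point): Left (+y) end of the straightedge's pushing edge, half way up the blade (3.5 mm above its underside).
- edge_mid (a point): Middle of the straightedge's pushing edge, half way up the blade.
- edge_right (a point): Right (-y) end of the straightedge's pushing edge, half way up the blade.
- knob_0: Dark grey printed two-lobed knob on the bench before the fence, first by fixture y (highest y = first). 24 mm deep in x, 48 mm long in y, 24 mm high, about 18 g. Origin: centre of its underside; z up; a small set screw sits on its waist, on the side away from the fence. Starts up to 0.21 rad askew, its centre 40 to 66 mm before the fixture's origin.
- knob_1: Dark grey printed two-lobed knob on the bench before the fence, second by fixture y (highest y = first). 24 mm deep in x, 48 mm long in y, 24 mm high, about 18 g. Origin: centre of its underside; z up; a small set screw sits on its waist, on the side away from the fence. Starts up to 0.21 rad askew, its centre 40 to 66 mm before the fixture's origin.
- knob_2: Dark grey printed two-lobed knob on the bench before the fence, third by fixture y (highest y = first). 24 mm deep in x, 48 mm long in y, 24 mm high, about 18 g. Origin: centre of its underside; z up; a small set screw sits on its waist, on the side away from the fence. Starts up to 0.21 rad askew, its centre 40 to 66 mm before the fixture's origin.
- knob_3: Dark grey printed two-lobed knob on the bench before the fence, fourth by fixture y (highest y = first). 24 mm deep in x, 48 mm long in y, 24 mm high, about 18 g. Origin: centre of its underside; z up; a small set screw sits on its waist, on the side away from the fence. Starts up to 0.21 rad askew, its centre 40 to 66 mm before the fixture's origin.
- hex_key: Bystander: small dark hex key, 88 x 33 x 5 mm, lying on the bench. Leave it. Origin: centre of its underside.
- thread_lock: Bystander: small standing bottle with a pointed cap, 27 mm across, 82 mm tall. Leave it. Origin: centre of its underside.
- parts_cup: Bystander: dark round cup of small screws, 58 mm across, 30 mm tall. Leave it. Origin: centre of its underside.
- spare_stop_block: Bystander: black printed bar 70 x 22 x 20 mm. Leave it. Origin: centre of its underside.
- tape: Bystander: roll of black tape, 62 mm across, 19 mm high, lying flat. Leave it. Origin: centre of its underside.
- pen: Bystander: pen, 135 x 17 mm, lying on the bench. Leave it. Origin: centre of its underside.
Mind the look-alikes: they are no part of the job. What is shaped like the knob_2 but green or yellow is not meant.

How it is judged:
By the outcome, as a careful person would: the job done as asked, in the order asked, and still so for the second after the job is handed in, with the robot touching nothing.
It also fails if it takes over 51 s, if anything falls off the work surface, if the arm or the gripper's body presses on something with over 40 N, if the wrist force passes 120 N, or if a joint passes its speed limit or range.

## Working session

There is one attempt and no reset: what is moved stays moved. The work goes in short steps, Python scripts to look and compute and a tool call to move; the robot and the scene stay as the last step left them, time stands still between calls to the robot, and variables do not carry over. Pictures are saved under pics/ and viewed, at most 11 in all, crops included, and the job is handed in when it is done.

Besides the shell and the picture viewer there is one more tool, called as name([rows], argument=value, ...), one row to a line, values as JSON. apply_moves: Moves the arm, as the interface text tells. Its arguments: {"type":"object","properties":{"rows":{"type":"array","items":{"type":"array","items":{"type":"number"}}},"claw":{"type":"number"},"newtons":{"type":"number"}},"required":["rows"]}

```bash
mkdir -p pics
cat > h.py <<'E'
import numpy as np,cv2
from scipy.spatial.transform import Rotation as R
from bench import r
def ray(f,p):
    K=np.array(f['intrinsics']);A=np.array(f['attitude'],float)
    if A.shape!=(3,3): A=R.from_rotvec(A).as_matrix() if A.size==3 else R.from_quat(A).as_matrix()
    d=np.linalg.inv(K)@np.array([p[0],p[1],1.]);return np.array(f['eye']),A@np.array([d[0],-d[1],-d[2]])
def pt(f,p,z):
    e,d=ray(f,p);return e+d*(z-e[2])/d[2]
def px(f,P):
    A=np.array(f['attitude'],float)
    if A.shape!=(3,3): A=R.from_rotvec(A).as_matrix() if A.size==3 else R.from_quat(A).as_matrix()
    c=A.T@(np.array(P)-np.array(f['eye']));q=np.array(f['intrinsics'])@np.array([c[0],-c[1],-c[2]]);return q[:2]/q[2]
E
python3 - <<'E'
from h import *
print(r.get_obs())
for n in('scene','top'):
    f=r.grab_frame(n);cv2.imwrite(f'pics/{n}0.png',f['pixels'][:,:,::-1])
    print(n,{k:v for k,v in f.items() if k!='pixels'})
    for t,z in [('fixture',0),('fence_zero',.013),('grip',.03),('edge_left',.0035),('edge_mid',.0035),('edge_right',.0035),('cobot_foot',0),('straightedge',0),('knob_0',0),('hex_key',0),('thread_lock',0),('parts_cup',0),('spare_stop_block',0),('tape',0),('pen',0)]:
        for d in r.landmark_of(f,t)[:8 if 'knob' in t else 2]:print(t,round(d['conf'],2),np.round(d['point']),pt(f,d['point'],z).round(4))
E
```

```text
{'clock': 0.0, 'joints': array([-1.39110276,  0.47778495,  0.02234105,  1.55644744, -0.01149222,
        1.10928906, -0.08312526]), 'qvel': array([ 1.68666095e-03,  3.77849114e-04, -6.01410778e-04,  1.08178804e-03,
        7.09135923e-04, -2.91412220e-04, -7.22000293e-05]), 'tau': array([-3.84055802e-04, -5.96436954e+01,  1.60756007e+00, -2.81199986e+01,
        1.24858349e-02,  9.02235130e-03, -1.86666426e-05]), 'tcp_pos': array([0.19144055, 0.64667191, 0.23033759]), 'orientation': array([-4.50491546e-01, -3.10900509e+00,  2.82212651e-03]), 'contact_force': array([-0.45013831, -0.42298029, -0.01675052]), 'moment': array([-0.0192577 ,  0.03756715, -0.0007774 ]), 'gripper_force': 0.0, 'grip_width': 0.08537177506796038}
scene {'intrinsics': array([[409.48273861,   0.        , 282.3507471 ],
       [  0.        , 409.48273861, 208.45920438],
       [  0.        ,   0.        ,   1.        ]]), 'eye': array([-0.09622775,  0.71547138,  0.54748043]), 'attitude': array([ 0.48176351, -1.23938997, -2.08545517]), 'shot': 1}
fixture 0.74 [244. 281.] [0.4231 0.2816 0.    ]
fence_zero 0.68 [241. 
[... 1812 characters left out ...]
391 0.2238 0.    ]
knob_0 0.58 [288. 254.] [0.4096 0.064  0.    ]
knob_0 0.58 [240. 127.] [0.7313 0.1851 0.    ]
knob_0 0.56 [401. 175.] [ 0.6062 -0.2147  0.    ]
knob_0 0.55 [227. 263.] [0.3901 0.2119 0.    ]
knob_0 0.55 [222. 218.] [0.5005 0.2275 0.    ]
knob_0 0.51 [221. 239.] [0.4465 0.229  0.    ]
hex_key 0.56 [162. 194.] [0.5597 0.3777 0.    ]
hex_key 0.37 [392. 237.] [ 0.4528 -0.1875  0.    ]
thread_lock 0.46 [209. 189.] [0.571  0.2606 0.    ]
parts_cup 0.73 [196. 169.] [0.624  0.2948 0.    ]
spare_stop_block 0.67 [238. 170.] [0.6211 0.1886 0.    ]
tape 0.7 [221. 286.] [0.3346 0.2254 0.    ]
tape 0.66 [400. 173.] [ 0.6117 -0.2119  0.    ]
pen 0.83 [366. 152.] [ 0.6645 -0.1294  0.    ]
```

Run:
```python
import cv2
t=cv2.imread('pics/top0.png');cv2.imwrite('pics/topc.png',cv2.resize(t[90:350,130:460],None,fx=2.3,fy=2.3,interpolation=cv2.INTER_CUBIC))
```

```text
(no output)
```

View pics/topc.png

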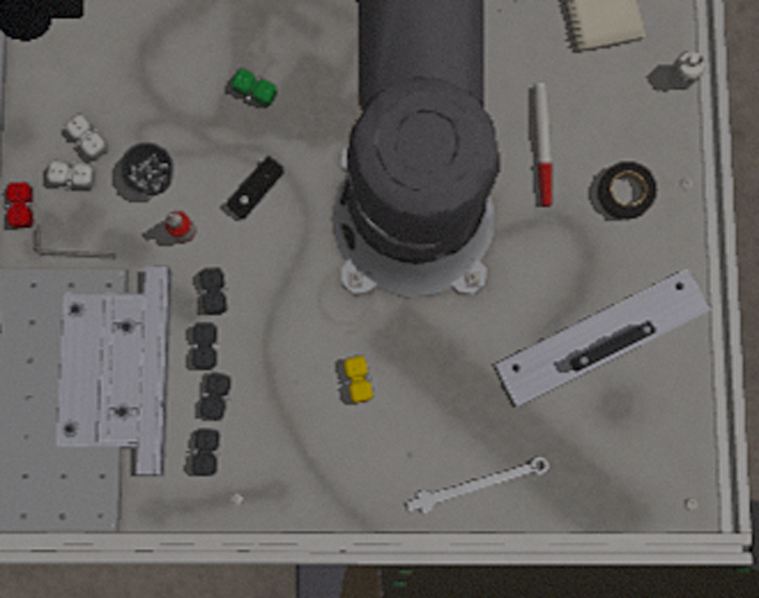

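View pics/scene0.png

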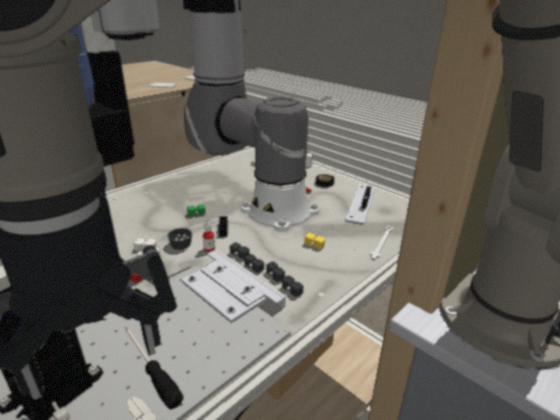

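The crop shows four dark grey knobs at about (210,290), (203,345), (213,397) and (203,450), which is full px (221,216), (218,240), (223,263) and (218,286). They stand before the fence on the left. The look-alikes are yellow (357,378), green (252,87), red (18,204) and white (75,155). Only the grey ones match the description, since they are dark grey and in front of the fence. The straightedge lies at (600,340), with its grip nearer the lower-right edge, so the pushing edge is the upper-left one.

Run:
```python
from h import *
f=r.grab_frame('top');im=f['pixels']
def L(m):return m[0] if m else None
for t,z in(('straightedge',.007),('fixture',.027),('cobot_foot',.0)):
    for o in r.outline_of(f,t)[:2]:
        c=max(cv2.findContours(o['pixels'].astype(np.uint8),0,2)[0],key=cv2.contourArea)
        b=cv2.boxPoints(cv2.minAreaRect(c));print(t,o['conf'],o['rect'],[pt(f,p,z).round(4)[:2].tolist() for p in b])
for o in r.outline_of(f,'knob_0'):
    c=max(cv2.findContours(o['pixels'].astype(np.uint8),0,2)[0],key=cv2.contourArea);(cx,cy),wh,a=cv2.minAreaRect(c)
    print('knob',o['conf'],cx,cy,wh,a,pt(f,(cx,cy),.02).round(4),im[o['pixels']].mean(0).round())
for t in('cobot_foot','grip'):print(t,[(d['conf'],d['point'],pt(f,d['point'],0)) for d in r.landmark_of(f,t)])
o=r.get_obs();print(R.from_rotvec(o['orientation']).as_matrix().round(3))
cr=im[190:310,130:310,::-1];k=4.4
cr=cv2.resize(cr,None,fx=k,fy=k,interpolation=cv2.INTER_CUBIC)
cv2.imwrite('pics/fence.png',cr)
np.save('top.npy',f,allow_pickle=True)
```

```text
straightedge 0.79 [348.8, 209.9, 87.2, 55.4] [[0.4265, -0.0714], [0.5293, -0.279], [0.4811, -0.3005], [0.3794, -0.0939]]
fixture 0.67 [154.7, 207.0, 51.0, 87.9] [[0.3162, 0.3802], [0.5292, 0.3804], [0.5245, 0.2656], [0.3119, 0.2685]]Traceback (most recent call last):
  File "<stdin>", line 5, in <module>
ValueError: it knows: edge_left, edge_mid, edge_right, fence_zero, fixture, grip, hex_key, knob, parts_cup, pen, spare_stop_block, straightedge, tape, thread_lock
```

Run:
```python
from h import *
f=r.grab_frame('top');im=f['pixels']
for o in r.outline_of(f,'knob_0'):
    c=max(cv2.findContours(o['pixels'].astype(np.uint8),0,2)[0],key=cv2.contourArea);(cx,cy),wh,a=cv2.minAreaRect(c)
    print('knob',o['conf'],round(cx),round(cy),np.round(wh,1),round(a),pt(f,(cx,cy),.02).round(4),im[o['pixels']].mean(0).round())
o=r.get_obs();print(R.from_rotvec(o['orientation']).as_matrix().round(3))
k=4.4
cr=cv2.resize(im[190:310,130:310,::-1],None,fx=k,fy=k,interpolation=cv2.INTER_CUBIC)
cv2.imwrite('pics/fence.png',cr)
def sub(g,rows,lo,hi,sgn):  # strongest gradient per row, subpixel
    P=[]
    for v in rows:
        d=sgn*np.gradient(g[v].astype(float))[lo:hi];i=int(d.argmax())
        if 0<i<len(d)-1:
            q=d[i-1]-2*d[i]+d[i+1];P.append((lo+i+.5*(d[i-1]-d[i+1])/q,v))
    return np.array(P)
g=cv2.GaussianBlur(cv2.cvtColor(im,cv2.COLOR_RGB2GRAY),(1,3),0)
for sg in(1,-1):
    P=sub(g,range(212,290,4),185,212,sg);print(sg,P.round(1).tolist())
```

```text
knob 0.79 220 286 [10.8 20.2] 6 [0.334  0.2268 0.02  ] [51. 51. 51.]
knob 0.78 219 240 [19. 10.] 90 [0.4442 0.2306 0.02  ] [51. 51. 52.]
knob 0.71 224 262 [12.4 21.1] 14 [0.3907 0.2178 0.02  ] [55. 55. 55.]
knob 0.71 241 127 [19.6 10.3] 29 [0.7237 0.182  0.02  ] [30. 85. 43.]
knob 0.67 223 216 [20.3 10.3] 85 [0.5014 0.2229 0.02  ] [49. 49. 50.]
knob 0.49 286 254 [20.   9.9] 78 [0.4087 0.0706 0.02  ] [138. 118.  14.]
[[-0.959  0.284  0.   ]
 [ 0.284  0.959  0.   ]
 [-0.     0.    -1.   ]]
1 [[192.6, 212.0], [192.0, 216.0], [204.3, 220.0], [204.2, 224.0], [204.1, 228.0], [186.2, 232.0], [203.3, 236.0], [203.2, 240.0], [203.2, 244.0], [203.2, 248.0], [203.1, 252.0], [202.8, 256.0], [202.4, 260.0], [202.2, 264.0], [202.2, 268.0], [202.2, 272.0], [202.1, 276.0], [202.1, 280.0], [190.0, 284.0], [189.0, 288.0]]
-1 [[202.2, 212.0], [202.1, 216.0], [202.2, 220.0], [202.0, 224.0], [201.8, 228.0], [201.1, 232.0], [201.1, 236.0], [201.1, 240.0], [201.1, 244.0], [201.1, 248.0], [200.9, 252.0], [200.4, 256.0], [200.1, 260.0], [199.9, 264.0], [200.1, 268.0], [200.1, 272.0], [199.9, 276.0], [199.8, 280.0], [199.1, 284.0], [199.2, 288.0]]
```

View pics/fence.png

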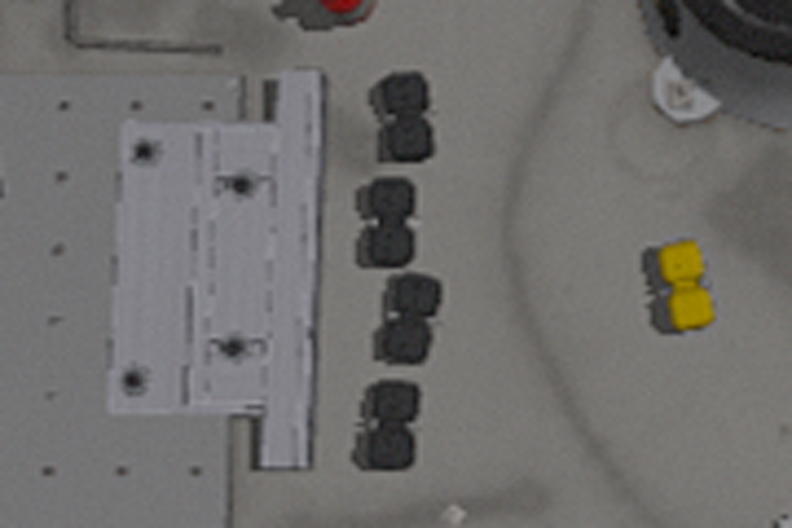

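```bash
cat >> h.py <<'E'
def plan(x,y,z,deg):
    o=r.get_obs();M=R.from_rotvec(o['orientation']).as_matrix()
    h=np.radians(deg);T=np.array([[-np.sin(h),np.cos(h),0],[np.cos(h),np.sin(h),0],[0,0,-1]]).T
    s=M.T@(np.array([x,y,z])-o['tcp_pos']);w=R.from_matrix(M.T@T).as_rotvec()
    print('shift',(s/.25).round(4),'turn',(w/(np.pi/2)).round(4))
def st():
    o=r.get_obs();M=R.from_rotvec(o['orientation']).as_matrix()
    print(o['clock'],o['tcp_pos'].round(4),'head',np.degrees(np.arctan2(M[1,1],M[0,1])).round(2),'tilt',M[:2,2].round(4),'F',o['contact_force'].round(2),'M',o['moment'].round(3),o['grip_width'],o['gripper_force'],o['joints'].round(2))
E
python3 - <<'E'
from h import *
f=r.grab_frame('top')
for c,z in(((202.3,212),(199.2,288)),.0275),(((204.4,222),(202,280)),.0015):
    a,b=pt(f,c[0],z),pt(f,c[1],z);d=a-b;print(a.round(4),b.round(4),'along',np.degrees(np.arctan2(d[1],d[0])))
plan(.305,.383,.2,26.3)
E
```

```text
[0.5099 0.2711 0.0275] [0.3291 0.2739 0.0275] along -0.8827429746348932
[0.4892 0.2698 0.0015] [0.3484 0.2722 0.0015] along -0.9609779898162932
shift [-0.735  -0.8848  0.1253] turn [ 0.     -0.      0.5245]
```

apply_moves([
  [-0.74, -0.88, 0.1, 0, 0, 0.52],
  [-0.74, -0.88, 0.1, 0, 0, 0.52],
  [-0.74, -0.88, 0.1, 0, 0, 0.52],
  [-0.74, -0.88, 0.1, 0, 0, 0.52],
  [-0.74, -0.88, 0.1, 0, 0, 0.52],
], claw=1)

```text
clock: 2.52
tcp_pos: [0.3077, 0.3806, 0.2063]
orientation: [1.657, 2.669, -0.0]
contact_force: [0.0, -0.2, 1.0]
grip_width: 0.0852
gripper_force: 0.0
```

Run:
```python
from h import *
st();plan(.42,.13,.2,26.3);plan(.44,-.08,.17,26.3)
```

```text
2.525 [0.3077 0.3806 0.2063] head 26.35 tilt [ 0.0001 -0.0003] F [ 0.02 -0.22  1.03] M [-0.017 -0.042 -0.023] 0.08521331772628819 0.0 [-1.24  0.2   0.25  2.03 -0.06  0.92 -0.5 ]
shift [-1.0978 -0.0425  0.0255] turn [-0.0001  0.0002  0.0005]
shift [-1.886  -0.3436  0.1458] turn [-0.0001  0.0002  0.0005]
```

apply_moves([
  [-1, -0.04, 0.03, 0, 0, 0],
  [-1, -0.04, 0.03, 0, 0, 0],
  [-1, -0.04, 0.03, 0, 0, 0],
  [-1, -0.04, 0.03, 0, 0, 0],
])

```text
clock: 3.02
tcp_pos: [0.4106, 0.1546, 0.1992]
orientation: [1.648, 2.674, 0.002]
contact_force: [1.6, 0.3, 1.2]
grip_width: 0.0853
gripper_force: 0.0
```

Run:
```python
from h import *
st();plan(.44,-.08,.15,26.3)
```

```text
3.025 [0.4106 0.1546 0.1992] head 26.73 tilt [0.0011 0.0011] F [1.64 0.31 1.24] M [ 0.046 -0.11   0.062] 0.08533673060435204 0.0 [-0.9   0.12  0.43  2.15 -0.07  0.88  0.04]
shift [-0.8911 -0.3173  0.196 ] turn [ 0.0009 -0.0003  0.0047]
```

apply_moves([
  [-0.89, -0.32, 0.2, 0, 0, 0],
  [-0.89, -0.32, 0.2, 0, 0, 0],
  [-0.89, -0.32, 0.2, 0, 0, 0],
  [-0.89, -0.32, 0.2, 0, 0, 0],
  [-0.89, -0.32, 0.2, 0, 0, 0],
])

```text
clock: 3.65
tcp_pos: [0.4379, -0.0827, 0.1486]
orientation: [1.659, 2.667, -0.002]
contact_force: [-0.2, 0.2, -0.1]
grip_width: 0.0852
gripper_force: 0.0
```

Run:
```python
from h import *
st();plan(.44,-.191,.09,26.3)
f=r.grab_frame('top')
for t,z in(('edge_left',.0035),('edge_mid',.0035),('edge_right',.0035),('grip',.03)):
    for d in r.landmark_of(f,t)[:1]:print(t,round(d['conf'],2),pt(f,d['point'],z).round(4))
im=f['pixels'][190:290,330:460,::-1]
cv2.imwrite('pics/se.png',cv2.resize(im,None,fx=5,fy=5,interpolation=cv2.INTER_CUBIC))
h=np.radians(26.3)
```

```text
3.65 [ 0.4379 -0.0827  0.1486] head 26.25 tilt [-0.0003 -0.0017] F [-0.19  0.22 -0.06] M [ 0.044 -0.029  0.027] 0.0851565415796237 0.0 [-0.48  0.24  0.6   2.2  -0.19  0.76  0.71]
shift [-0.3918 -0.1839  0.2351] turn [-0.0006  0.0009 -0.0005]
edge_left 0.54 [ 0.421  -0.0664  0.0035]
edge_mid 0.24 [0.6211 0.2964 0.0035]
edge_right 0.75 [ 0.5287 -0.2753  0.0035]
```

View pics/se.png

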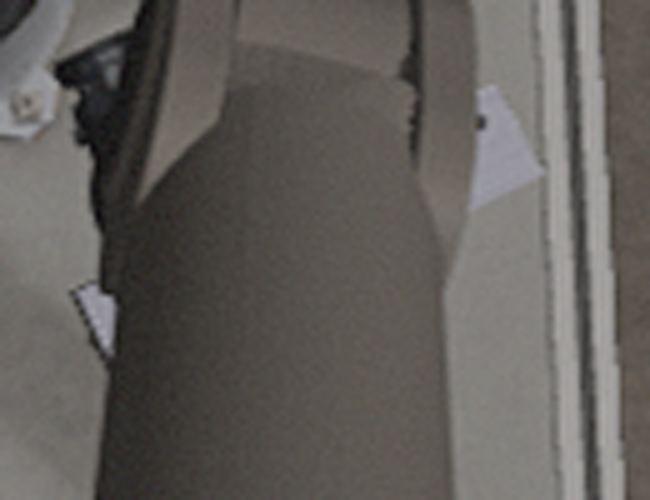

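The arm hides the middle of the straightedge. Both ends show, at (90,310) and (500,150), and they agree with the earlier fit, so I go down to the grip.

apply_moves([
  [-0.39, -0.18, 0.3, 0, 0, 0],
  [-0.39, -0.18, 0.3, 0, 0, 0],
  [-0.39, -0.18, 0.4, 0, 0, 0],
  [-0.39, -0.18, 0.4, 0, 0, 0],
])

```text
clock: 4.4
tcp_pos: [0.4409, -0.1848, 0.0475]
orientation: [-1.646, -2.672, 0.002]
contact_force: [0.9, 0.7, 0.2]
grip_width: 0.0858
gripper_force: 0.0
```

Run:
```python
from h import *
st();plan(.441,-.190,.013,26.4)
```

```text
4.4 [ 0.4409 -0.1848  0.0475] head 26.74 tilt [-0.0037  0.0011] F [0.93 0.72 0.2 ] M [0.041 0.004 0.016] 0.0858055243929167 0.0 [-0.13  0.48  0.49  2.18 -0.42  0.57  1.14]
shift [-0.0191 -0.0087  0.1381] turn [-0.0018 -0.0017  0.0038]
```

apply_moves([
  [0, 0, 0.08, 0, 0, 0],
  [0, 0, 0.14, 0, 0, 0],
  [0, 0, 0.14, 0, 0, 0],
])

```text
clock: 4.78
tcp_pos: [0.442, -0.1846, 0.0137]
orientation: [-1.645, -2.675, -0.0]
contact_force: [0.5, 0.5, -1.2]
grip_width: 0.0853
gripper_force: 0.0
```

apply_moves([
  [0, 0, 0, 0, 0, 0],
  [0, 0, 0, 0, 0, 0],
  [0, 0, 0, 0, 0, 0],
  [0, 0, 0, 0, 0, 0],
  [0, 0, 0, 0, 0, 0],
], claw=0, newtons=70)

```text
clock: 5.4
tcp_pos: [0.4419, -0.186, 0.0142]
orientation: [1.649, 2.674, 0.0]
contact_force: [-1.8, -0.1, 5.6]
grip_width: 0.0128
gripper_force: 69.0
```

Run:
```python
from h import *
st();plan(.44,-.190,.10,26.4)
```

```text
5.4 [ 0.4419 -0.186   0.0142] head 26.67 tilt [0.0002 0.0002] F [-1.77 -0.05  5.56] M [ 0.06   0.315 -0.04 ] 0.012755751074961363 68.97546172142029 [-0.08  0.55  0.43  2.19 -0.48  0.5   1.19]
shift [-0.0109 -0.014  -0.3433] turn [ 0.0001 -0.0001  0.003 ]
```

apply_moves([
  [0, 0, -0.1, 0, 0, 0],
  [0, 0, -0.25, 0, 0, 0],
  [0, 0, -0.32, 0, 0, 0],
  [0, 0, -0.32, 0, 0, 0],
])

```text
clock: 5.9
tcp_pos: [0.4425, -0.1857, 0.0945]
orientation: [1.647, 2.673, 0.002]
contact_force: [-0.2, -0.2, -3.5]
grip_width: 0.0126
gripper_force: 69.1
```

Run:
```python
from h import *
st();plan(.425,-.1,.095,0)
f=r.grab_frame('top')
for p,z in(((312.6,218.3),0),((284.3,212),.015),((334.3,212),.015),((275,187),0.02),((347,187),.02)):print(pt(f,p,z).round(3))
im=f['pixels'][130:330,240:460,::-1]
cv2.imwrite('pics/lift.png',cv2.resize(im,None,fx=3,fy=3,interpolation=cv2.INTER_CUBIC))
```

```text
5.9 [ 0.4425 -0.1857  0.0945] head 26.72 tilt [ 0.0019 -0.    ] F [-0.22 -0.25 -3.51] M [-0.006  0.035 -0.053] 0.012591190188065643 69.06636714935303 [-0.2   0.4   0.57  2.16 -0.35  0.67  1.08]
shift [ 0.3378  0.0917 -0.0022] turn [0.0012 0.0003 0.2969]
[0.498 0.005 0.   ]
[0.511 0.074 0.015]
[ 0.511 -0.047  0.015]
[0.572 0.097 0.02 ]
[ 0.572 -0.079  0.02 ]
```

View pics/lift.png

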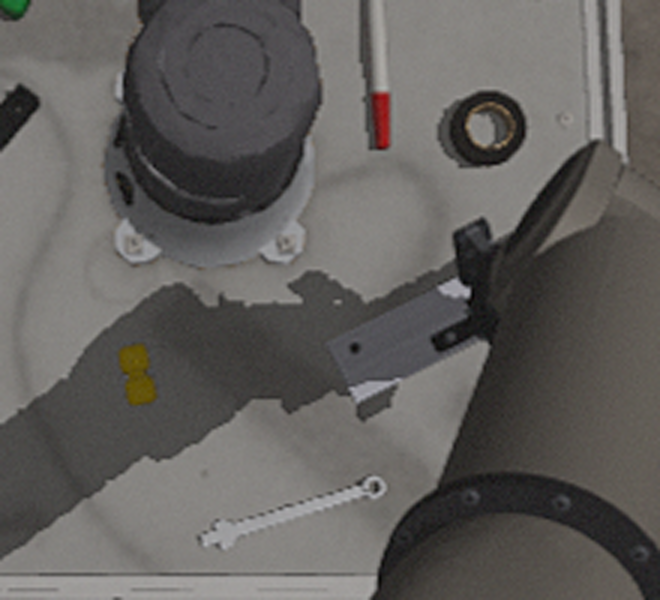

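The straightedge is held, with its left end near (355,350). The foot's front edge is at x≈0.495, so I carry the blade past it along y.

apply_moves([
  [0.1, 0.0, -0.04, 0, 0, 0.1],
  [0.2, 0.04, -0.04, 0, 0, 0.2],
  [0.34, 0.09, -0.04, 0, 0, 0.298],
  [0.34, 0.09, -0.04, 0, 0, 0.298],
])

```text
clock: 6.45
tcp_pos: [0.4225, -0.0966, 0.1023]
orientation: [-2.216, -2.222, 0.003]
contact_force: [1.1, -0.5, -3.9]
grip_width: 0.0124
gripper_force: 69.0
```

Run:
```python
from h import *
st();plan(.425,.05,.105,0);plan(.42,.12,.105,0)
```

```text
6.45 [ 0.4225 -0.0966  0.1023] head 0.14 tilt [-0.0039  0.0008] F [ 1.14 -0.46 -3.93] M [ 0.001  0.009 -0.005] 0.01241673373535767 68.97904872894287 [-0.53  0.34  0.73  2.26 -0.38  0.66  0.48]
shift [ 0.5863  0.0116 -0.0102] turn [-0.0025 -0.0005  0.0016]
shift [ 0.8663 -0.0077 -0.0099] turn [-0.0025 -0.0005  0.0016]
```

apply_moves([
  [0.25, 0.01, 0, 0, 0, 0],
  [0.5, 0.01, 0, 0, 0, 0],
  [0.7, 0.0, -0.02, 0, 0, 0],
  [0.95, -0.02, -0.02, 0, 0, 0],
  [0.95, -0.02, -0.02, 0, 0, 0],
])

```text
clock: 7.08
tcp_pos: [0.419, 0.1423, 0.1081]
orientation: [-2.212, -2.23, 0.0]
contact_force: [0.8, -0.8, -3.6]
grip_width: 0.0125
gripper_force: 69.0
```

Run:
```python
from h import *
st();plan(.39,.23,.11,30);plan(.39,.23,.11,89.1)
```

```text
7.075 [0.419  0.1423 0.1081] head 0.47 tilt [-0.0003  0.0002] F [ 0.81 -0.83 -3.64] M [-0.114  0.019  0.024] 0.01254580000322435 68.96901369094849 [-1.06  0.34  0.71  2.24 -0.36  0.67 -0.09]
shift [ 0.3517 -0.1133 -0.0076] turn [-1.000e-04 -2.000e-04 -3.281e-01]
shift [ 0.3517 -0.1133 -0.0076] turn [-0.000e+00 -3.000e-04 -9.848e-01]
```

apply_moves([
  [0.2, -0.06, 0, 0, 0, 0],
  [0.35, -0.11, -0.01, 0, 0, -0.1],
  [0.35, -0.11, -0.01, 0, 0, -0.2],
  [0.35, -0.11, -0.01, 0, 0, -0.3],
  [0.35, -0.11, -0.01, 0, 0, -0.4],
])

```text
clock: 7.7
tcp_pos: [0.3922, 0.2236, 0.1105]
orientation: [-1.422, -2.801, 0.003]
contact_force: [0.8, -0.3, -3.6]
grip_width: 0.0127
gripper_force: 69.0
```

Run:
```python
from h import *
st();plan(.39,.22,.11,89.1)
```

```text
7.7 [0.3922 0.2236 0.1105] head 36.16 tilt [-0.0009 -0.0015] F [ 0.78 -0.26 -3.57] M [-0.015 -0.005  0.002] 0.012678331343973785 69.03306126594543 [-1.11  0.32  0.54  2.21 -0.26  0.68  0.24]
shift [-0.0064 -0.0156  0.002 ] turn [-1.200e-03 -1.000e-04 -5.882e-01]
```

apply_moves([
  [0, 0, 0, 0, 0, -0.118],
  [0, 0, 0, 0, 0, -0.236],
  [0, 0, 0, 0, 0, -0.354],
  [0, 0, 0, 0, 0, -0.472],
  [0, 0, 0, 0, 0, -0.588],
])

```text
clock: 8.32
tcp_pos: [0.3923, 0.2234, 0.1104]
orientation: [-0.025, -3.14, 0.002]
contact_force: [-0.7, -0.3, -4.2]
grip_width: 0.0122
gripper_force: 69.0
```

Run:
```python
from h import *
st();plan(.418,.145,.10,89.1)
```

```text
8.325 [0.3923 0.2234 0.1104] head 89.1 tilt [-0.0011 -0.0014] F [-0.67 -0.27 -4.21] M [-0.032  0.008 -0.017] 0.012248994867398081 69.03445601463318 [-0.93  0.29  0.32  2.2  -0.15  0.67  1.05]
shift [-0.1077 -0.3119  0.0421] turn [-0.0009 -0.0007  0.    ]
```

Move over the gap between the knobs and the yellow look-alike, then look.

apply_moves([
  [-0.05, -0.15, 0, 0, 0, 0],
  [-0.11, -0.31, 0.04, 0, 0, 0],
  [-0.11, -0.31, 0.1, 0, 0, 0],
  [-0.11, -0.31, 0.15, 0, 0, 0],
  [-0.11, -0.31, 0.15, 0, 0, 0],
])

```text
clock: 8.95
tcp_pos: [0.4169, 0.1473, 0.0725]
orientation: [-0.031, -3.139, 0.002]
contact_force: [-0.1, 0.3, -3.3]
grip_width: 0.0126
gripper_force: 69.2
```

Run:
```python
from h import *
st();plan(.418,.145,.017,89.1)
f=r.grab_frame('top');im=f['pixels'][185:325,180:340,::-1]
cv2.imwrite('pics/over.png',cv2.resize(im,None,fx=4.2,fy=4.2,interpolation=cv2.INTER_CUBIC))
f2=r.grab_frame('scene');cv2.imwrite('pics/over2.png',f2['pixels'][:,:,::-1])
z0=r.get_obs()['tcp_pos'][2]-.0137
for t in('edge_left','edge_mid','edge_right'):
  for g in(f,f2):
    for d in r.landmark_of(g,t)[:1]:print(t,round(d['conf'],2),np.round(d['point']),pt(g,d['point'],z0+.0035).round(4))
```

```text
8.95 [0.4169 0.1473 0.0725] head 88.88 tilt [-0.0025 -0.0013] F [-0.06  0.28 -3.27] M [-0.033  0.035  0.013] 0.012597371286288718 69.206063747406 [-0.75  0.36  0.32  2.24 -0.21  0.57  1.28]
shift [-0.0052 -0.0088  0.2222] turn [-0.0008 -0.0016 -0.0024]
edge_left 0.62 [318. 260.] [0.31   0.1847 0.0634]
edge_mid 0.74 [243. 170.] [0.6045 0.172  0.0634]
edge_mid 0.72 [276. 240.] [0.4188 0.1928 0.0634]
edge_right 0.53 [240. 197.] [0.5391 0.1773 0.0634]
edge_right 0.74 [244. 219.] [0.5354 0.1812 0.0634]
```

View pics/over.png

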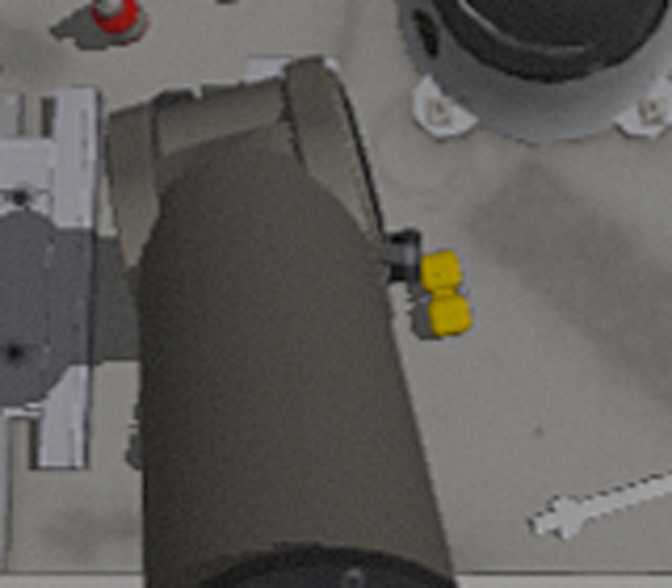

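apply_moves([
  [0.014, 0, 0.1, 0, 0, 0],
  [0.014, 0, 0.18, 0, 0, 0],
  [0.014, 0, 0.215, 0, 0, 0],
  [0.014, 0, 0.215, 0, 0, 0],
  [0.014, 0, 0.215, 0, 0, 0],
])

```text
clock: 9.98
tcp_pos: [0.415, 0.1475, 0.0206]
orientation: [0.033, 3.14, 0.001]
contact_force: [0.3, 0.5, -3.8]
grip_width: 0.013
gripper_force: 69.1
```

Run:
```python
from h import *
st()
f2=r.grab_frame('scene');im=f2['pixels'][150:330,170:380,::-1]
cv2.imwrite('pics/down.png',cv2.resize(im,None,fx=3.3,fy=3.3,interpolation=cv2.INTER_CUBIC))
for t in('edge_left','edge_mid','edge_right'):
    for d in r.landmark_of(f2,t)[:1]:print(t,round(d['conf'],2),np.round(d['point']),pt(f2,d['point'],.0065).round(4))
```

```text
9.975 [0.415  0.1475 0.0206] head 88.8 tilt [0.001  0.0006] F [ 0.34  0.55 -3.84] M [-0.041  0.03   0.013] 0.012997278050719043 69.0534245967865 [-0.7   0.46  0.26  2.27 -0.27  0.44  1.33]
edge_left 0.69 [244. 239.] [0.5369 0.1822 0.0065]
edge_mid 0.72 [275. 262.] [0.4191 0.1948 0.0065]
edge_right 0.7 [242. 237.] [0.5464 0.1793 0.0065]
```

View pics/down.png

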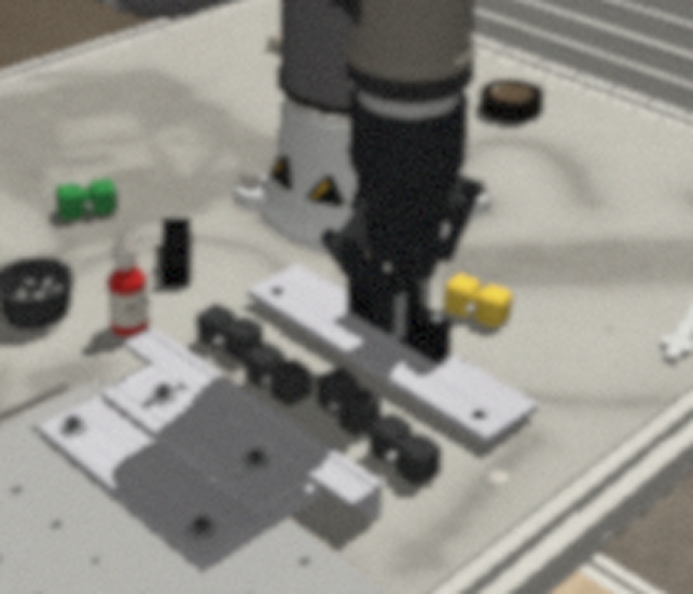

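Run:
```python
from h import *
f2=r.grab_frame('scene')
q=lambda c:(170+c[0]/3.3,150+c[1]/3.3)
for n,c,z in(('L top',(484,437),.013),('R top',(250,290),.013),('knob3 near-left',(438,455),.02),('knob0 far-right',(198,322),.02),('fence top L',(380,486),.0275),('fence R',(128,340),.0275)):print(n,pt(f2,q(c),z).round(4))
plan(.4145,.159,.0165,89.1)
```

```text
L top [0.3048 0.189  0.013 ]
R top [0.5301 0.1824 0.013 ]
knob3 near-left [0.3081 0.2284 0.02  ]
knob0 far-right [0.5166 0.2413 0.02  ]
fence top L [0.3076 0.2792 0.0275]
fence R [0.5239 0.2944 0.0275]
shift [0.0017 0.0458 0.0158] turn [ 0.0003  0.0005 -0.0032]
```

apply_moves([
  [0, 0.012, 0.006, 0, 0, 0],
  [0, 0.024, 0.012, 0, 0, 0],
  [0, 0.036, 0.016, 0, 0, 0],
  [0, 0.042, 0.016, 0, 0, -0.002],
  [0, 0.042, 0.016, 0, 0, -0.002],
])

```text
clock: 10.85
tcp_pos: [0.4146, 0.158, 0.016]
orientation: [-0.027, -3.141, -0.0]
contact_force: [0.8, 0.6, -3.9]
grip_width: 0.0129
gripper_force: 69.1
```

Run:
```python
from h import *
st()
```

```text
10.85 [0.4146 0.158  0.016 ] head 89.01 tilt [-0.0001  0.    ] F [ 0.78  0.58 -3.9 ] M [-0.096 -0.029  0.076] 0.012923341238633049 69.06172156333923 [-0.72  0.48  0.25  2.26 -0.28  0.43  1.32]
```

apply_moves([
  [0, 0.006, 0, 0, 0, 0],
  [0, 0.012, 0, 0, 0, 0],
  [0, 0.018, 0, 0, 0, 0],
  [0, 0.024, 0, 0, 0, 0],
  [0, 0.03, 0, 0, 0, 0],
])

```text
clock: 11.48
tcp_pos: [0.4147, 0.1655, 0.0161]
orientation: [-0.028, -3.141, -0.0]
contact_force: [-0.5, -0.6, -4.2]
grip_width: 0.0127
gripper_force: 69.1
```

apply_moves([
  [0, 0.006, 0, 0, 0, 0],
  [0, 0.012, 0, 0, 0, 0],
  [0, 0.018, 0, 0, 0, 0],
  [0, 0.024, 0, 0, 0, 0],
  [0, 0.03, 0, 0, 0, 0],
])

```text
clock: 12.1
tcp_pos: [0.4149, 0.1729, 0.016]
orientation: [-0.028, -3.141, 0.0]
contact_force: [-0.5, 0.2, -3.4]
grip_width: 0.0129
gripper_force: 69.1
```

apply_moves([
  [0, 0.006, 0, 0, 0, 0],
  [0, 0.012, 0, 0, 0, 0],
  [0, 0.018, 0, 0, 0, 0],
  [0, 0.024, 0, 0, 0, 0],
  [0, 0.03, 0, 0, 0, 0],
])

```text
clock: 12.72
tcp_pos: [0.415, 0.1804, 0.0161]
orientation: [-0.028, -3.141, -0.0]
contact_force: [0.1, 0.3, -2.7]
grip_width: 0.0131
gripper_force: 69.1
```

Run:
```python
from h import *
st()
f=r.grab_frame('top');f2=r.grab_frame('scene')
a=f['pixels'][185:325,170:330,::-1];b=f2['pixels'][190:320,180:340,::-1]
R_=lambda i:cv2.resize(i,(400,340),interpolation=cv2.INTER_CUBIC)
cv2.imwrite('pics/push.png',np.hstack([R_(a),R_(b)]))
```

```text
12.725 [0.415  0.1804 0.0161] head 88.98 tilt [-0.  0.] F [ 0.08  0.32 -2.7 ] M [-0.064 -0.009  0.032] 0.013123431181948454 69.06190395355225 [-0.76  0.49  0.26  2.24 -0.28  0.44  1.28]
```

View pics/push.png

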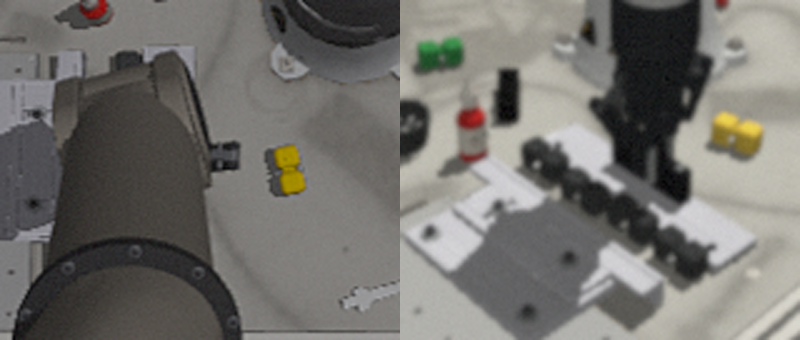

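The scene view on the right shows the knobs lined up against the blade edge and still clear of the fence. I continue slowly.

apply_moves([
  [0, 0.006, 0, 0, 0, 0],
  [0, 0.012, 0, 0, 0, 0],
  [0, 0.018, 0, 0, 0, 0],
  [0, 0.024, 0, 0, 0, 0],
  [0, 0.03, 0, 0, 0, 0],
])

```text
clock: 13.45
tcp_pos: [0.4151, 0.1879, 0.016]
orientation: [-0.028, -3.141, 0.0]
contact_force: [-1.4, -0.6, -3.3]
grip_width: 0.0127
gripper_force: 69.1
```

apply_moves([
  [0, 0.006, 0, 0, 0, 0],
  [0, 0.012, 0, 0, 0, 0],
  [0, 0.018, 0, 0, 0, 0],
  [0, 0.024, 0, 0, 0, 0],
  [0, 0.028, 0, 0, 0, 0],
])

```text
clock: 14.08
tcp_pos: [0.4153, 0.195, 0.0161]
orientation: [-0.028, -3.141, -0.0]
contact_force: [0.0, -0.8, -3.7]
grip_width: 0.0126
gripper_force: 69.1
```

Run:
```python
from h import *
st()
```

```text
14.075 [0.4153 0.195  0.0161] head 89.0 tilt [-0.      0.0001] F [ 0.   -0.8  -3.73] M [-0.103  0.023  0.022] 0.012591166019723455 69.06183242797852 [-0.79  0.49  0.26  2.23 -0.28  0.45  1.25]
```

Run:
```python
from h import *
f=r.grab_frame('top');im=f['pixels']
g=cv2.cvtColor(im,cv2.COLOR_RGB2GRAY)
for v in(204,205,206,207,208,209,210,212): print(v,g[v,190:236].tolist())
for p,z in(((202.3,212),.0275),):print(pt(f,p,z))
print([px(f,(.526,y,.009)).round(1).tolist() for y in(.23,.235,.24)])
cv2.imwrite('pics/end.png',cv2.resize(im[195:235,185:250,::-1],None,fx=9,fy=9,interpolation=cv2.INTER_CUBIC))
```

```text
204 [111, 114, 116, 117, 117, 122, 120, 122, 125, 125, 125, 125, 127, 123, 125, 125, 122, 122, 124, 124, 126, 126, 128, 129, 130, 133, 129, 132, 130, 117, 79, 119, 144, 136, 133, 136, 142, 147, 145, 139, 119, 128, 139, 138, 140, 135]
205 [113, 116, 116, 120, 126, 125, 118, 106, 107, 108, 111, 115, 111, 115, 124, 123, 123, 124, 124, 127, 129, 134, 121, 96, 97, 96, 99, 99, 107, 100, 54, 118, 154, 142, 146, 151, 137, 111, 104, 82, 75, 101, 134, 147, 144, 139]
206 [115, 118, 124, 127, 134, 136, 135, 134, 134, 134, 142, 145, 118, 100, 117, 125, 122, 124, 127, 131, 123, 93, 62, 51, 52, 50, 54, 55, 59, 54, 52, 122, 158, 132, 111, 103, 79, 63, 67, 58, 59, 86, 129, 146, 144, 140]
207 [123, 125, 127, 137, 139, 137, 140, 139, 139, 142, 144, 145, 118, 76, 106, 128, 125, 124, 129, 116, 77, 52, 43, 43, 50, 41, 46, 45, 43, 47, 40, 107, 126, 75, 66, 64, 57, 65, 66, 63, 66, 72, 85, 129, 148, 140]
208 [77, 78, 84, 115, 141, 136, 136, 137, 138, 139, 141, 143, 118, 66, 94, 118, 124, 127, 113, 76, 58, 35, 42, 48, 46, 44, 43, 54, 55, 52, 27, 74, 96, 57, 63, 60, 61, 59, 65, 63, 71, 67, 58, 94, 134, 145]
209 [57, 60, 68, 114, 141, 137, 136, 138, 139, 139, 143, 145, 122, 74, 86, 114, 125, 126, 107, 64, 61, 40, 48, 48, 50, 44, 51, 50, 50, 49, 33, 73, 90, 59, 64, 66, 67, 68, 67, 65, 70, 71, 64, 69, 92, 129]
210 [60, 64, 71, 118, 142, 138, 138, 137, 138, 143, 141, 146, 127, 84, 101, 119, 126, 128, 108, 64, 59, 39, 46, 49, 51, 49, 50, 46, 48, 51, 55, 59, 66, 68, 63, 63, 65, 65, 69, 65, 68, 66, 67, 75, 63, 117]
212 [61, 65, 75, 117, 143, 136, 137, 137, 141, 124, 122, 150, 130, 84, 99, 120, 122, 130, 110, 63, 56, 39, 48, 54, 61, 57, 63, 60, 66, 69, 62, 47, 48, 67, 65, 64, 64, 62, 66, 67, 68, 69, 70, 78, 68, 34]
[0.50990301 0.27111053 0.0275    ]
[[220.5, 206.7], [218.5, 206.7], [216.4, 206.7]]
```

View pics/end.png

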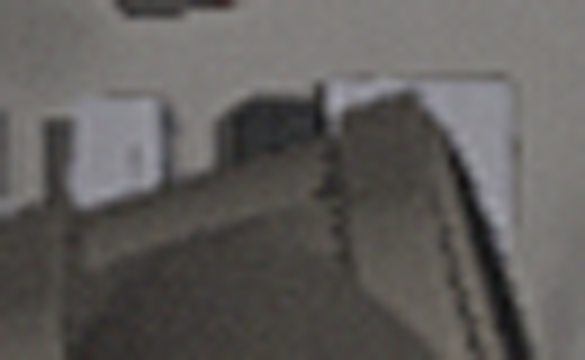

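The blade's end corner is at about (323,85) in the crop, full px (221,205). The fence edge is near full px 203. That leaves an estimated 14–18 mm to home.

apply_moves([
  [0, 0.006, 0, 0, 0, 0],
  [0, 0.012, 0, 0, 0, 0],
  [0, 0.018, 0, 0, 0, 0],
  [0, 0.024, 0, 0, 0, 0],
  [0, 0.028, 0, 0, 0, 0],
])

```text
clock: 14.75
tcp_pos: [0.4154, 0.202, 0.016]
orientation: [-0.028, -3.141, -0.0]
contact_force: [-0.5, -0.0, -2.7]
grip_width: 0.0124
gripper_force: 69.1
```

apply_moves([
  [0, 0.004, 0, 0, 0, 0],
  [0, 0.008, 0, 0, 0, 0],
])

```text
clock: 15.0
tcp_pos: [0.4154, 0.2039, 0.0161]
orientation: [-0.028, -3.141, -0.0]
contact_force: [-0.5, 1.2, -3.5]
grip_width: 0.0128
gripper_force: 69.1
```

apply_moves([
  [0, 0.002, 0, 0, 0, 0],
  [0, 0.004, 0, 0, 0, 0],
])

```text
clock: 15.25
tcp_pos: [0.4154, 0.2048, 0.0161]
orientation: [-0.028, -3.141, 0.0]
contact_force: [-0.4, -1.1, -3.1]
grip_width: 0.0127
gripper_force: 69.1
```

apply_moves([
  [0, 0.002, 0, 0, 0, 0],
  [0, 0.004, 0, 0, 0, 0],
])

```text
clock: 15.5
tcp_pos: [0.4154, 0.2059, 0.0161]
orientation: [-0.028, -3.141, -0.0]
contact_force: [0.6, -0.5, -4.5]
grip_width: 0.0124
gripper_force: 69.1
```

apply_moves([
  [0, 0.002, 0, 0, 0, 0],
  [0, 0.003, 0, 0, 0, 0],
])

```text
clock: 15.75
tcp_pos: [0.4155, 0.2066, 0.016]
orientation: [0.028, 3.141, 0.0]
contact_force: [0.5, -0.6, -3.2]
grip_width: 0.0126
gripper_force: 69.1
```

Run:
```python
from h import *
st()
f=r.grab_frame('top');g=cv2.cvtColor(f['pixels'],cv2.COLOR_RGB2GRAY)
for v in(205,207,208): print(v,g[v,196:226].tolist())
```

```text
15.75 [0.4155 0.2066 0.016 ] head 88.99 tilt [0. 0.] F [ 0.47 -0.64 -3.21] M [-0.163  0.02  -0.017] 0.01262081777986928 69.08169507980347 [-0.81  0.5   0.26  2.22 -0.28  0.46  1.23]
205 [116, 107, 107, 105, 110, 114, 114, 115, 124, 127, 129, 121, 87, 82, 83, 89, 99, 93, 103, 92, 98, 145, 136, 101, 96, 79, 68, 76, 96, 128]
207 [136, 139, 139, 138, 141, 147, 120, 74, 115, 117, 64, 36, 42, 41, 37, 43, 45, 44, 49, 47, 61, 60, 64, 58, 62, 62, 65, 61, 69, 93]
208 [138, 139, 139, 139, 140, 141, 118, 69, 86, 73, 33, 46, 51, 53, 46, 48, 52, 53, 52, 56, 66, 67, 70, 64, 65, 66, 65, 69, 65, 64]
```

apply_moves([
  [0, 0.002, 0, 0, 0, 0],
  [0, 0.003, 0, 0, 0, 0],
])

```text
clock: 16.05
tcp_pos: [0.4155, 0.2074, 0.0161]
orientation: [0.028, 3.141, 0.0]
contact_force: [0.4, -0.8, -3.3]
grip_width: 0.0126
gripper_force: 69.1
```

apply_moves([
  [0, 0.001, 0, 0, 0, 0],
  [0, 0.002, 0, 0, 0, 0],
])

```text
clock: 16.3
tcp_pos: [0.4155, 0.2078, 0.0161]
orientation: [-0.028, -3.141, -0.0]
contact_force: [0.6, -0.4, -3.7]
grip_width: 0.0129
gripper_force: 69.1
```

apply_moves([
  [0, 0.001, 0, 0, 0, 0],
  [0, 0.002, 0, 0, 0, 0],
])

```text
clock: 16.55
tcp_pos: [0.4155, 0.2084, 0.0161]
orientation: [-0.028, -3.141, -0.0]
contact_force: [-0.6, -0.1, -3.1]
grip_width: 0.0127
gripper_force: 69.1
```

apply_moves([
  [0, 0.0005, 0, 0, 0, 0],
  [0, 0.001, 0, 0, 0, 0],
])

```text
clock: 16.8
tcp_pos: [0.4155, 0.2086, 0.016]
orientation: [-0.028, -3.141, -0.0]
contact_force: [0.2, -0.2, -3.1]
grip_width: 0.0127
gripper_force: 69.1
```

apply_moves([
  [0, 0.001, 0, 0, 0, 0],
  [0, 0.002, 0, 0, 0, 0],
])

```text
clock: 17.05
tcp_pos: [0.4155, 0.2091, 0.016]
orientation: [-0.028, -3.141, 0.0]
contact_force: [-0.1, -0.7, -4.2]
grip_width: 0.0129
gripper_force: 69.1
```

apply_moves([
  [0, 0.0005, 0, 0, 0, 0],
  [0, 0.001, 0, 0, 0, 0],
])

```text
clock: 17.3
tcp_pos: [0.4155, 0.2093, 0.016]
orientation: [-0.028, -3.141, 0.0]
contact_force: [-0.1, -0.5, -4.3]
grip_width: 0.0128
gripper_force: 69.1
```

apply_moves([
  [0, 0.001, 0, 0, 0, 0],
  [0, 0.002, 0, 0, 0, 0],
])

```text
clock: 17.55
tcp_pos: [0.4155, 0.2098, 0.016]
orientation: [-0.028, -3.141, 0.0]
contact_force: [-0.5, -0.4, -3.4]
grip_width: 0.0128
gripper_force: 69.1
```

apply_moves([
  [0, 0.0005, 0, 0, 0, 0],
  [0, 0.001, 0, 0, 0, 0],
])

```text
clock: 17.8
tcp_pos: [0.4155, 0.2101, 0.0161]
orientation: [-0.028, -3.141, -0.0]
contact_force: [-0.5, -0.5, -3.3]
grip_width: 0.0125
gripper_force: 69.1
```

apply_moves([
  [0, 0.001, 0, 0, 0, 0],
  [0, 0.002, 0, 0, 0, 0],
])

```text
clock: 18.05
tcp_pos: [0.4156, 0.2106, 0.016]
orientation: [-0.028, -3.141, -0.0]
contact_force: [-0.5, -1.1, -3.6]
grip_width: 0.013
gripper_force: 69.1
```

apply_moves([
  [0, 0.0005, 0, 0, 0, 0],
  [0, 0.001, 0, 0, 0, 0],
])

```text
clock: 18.3
tcp_pos: [0.4156, 0.2109, 0.016]
orientation: [-0.028, -3.141, -0.0]
contact_force: [-0.7, -0.5, -3.9]
grip_width: 0.0128
gripper_force: 69.1
```

Run:
```python
from h import *
st()
f=r.grab_frame('top');g=cv2.cvtColor(f['pixels'],cv2.COLOR_RGB2GRAY)
for v in(205,206,207,208): print(v,g[v,196:226].tolist())
```

```text
18.3 [0.4156 0.2109 0.016 ] head 88.99 tilt [-0.  0.] F [-0.71 -0.47 -3.87] M [-0.149 -0.01  -0.008] 0.012843961657286818 69.07961010932922 [-0.82  0.5   0.26  2.21 -0.28  0.46  1.22]
205 [118, 110, 106, 109, 112, 116, 111, 116, 133, 115, 86, 81, 84, 81, 87, 87, 106, 97, 76, 100, 112, 101, 77, 59, 64, 92, 132, 146, 141, 139]
206 [135, 131, 135, 134, 141, 142, 119, 106, 106, 67, 45, 46, 45, 48, 48, 51, 53, 54, 57, 65, 67, 63, 61, 62, 62, 68, 96, 134, 145, 140]
207 [137, 140, 137, 139, 143, 146, 120, 73, 64, 32, 45, 46, 45, 43, 47, 45, 53, 55, 62, 63, 62, 63, 63, 63, 71, 70, 61, 95, 128, 143]
208 [136, 138, 138, 140, 142, 145, 122, 56, 39, 40, 51, 48, 42, 48, 48, 49, 55, 71, 66, 67, 65, 66, 65, 65, 69, 67, 59, 68, 90, 131]
```

apply_moves([
  [0, 0.002, 0, 0, 0, 0],
  [0, 0.004, 0, 0, 0, 0],
])

```text
clock: 18.6
tcp_pos: [0.4156, 0.2117, 0.016]
orientation: [-0.028, -3.141, 0.0]
contact_force: [0.8, -1.8, -2.3]
grip_width: 0.0125
gripper_force: 69.3
```

apply_moves([
  [0, 0.001, 0, 0, 0, 0],
  [0, 0.002, 0, 0, 0, 0],
])

```text
clock: 18.85
tcp_pos: [0.4156, 0.2119, 0.016]
orientation: [-0.028, -3.141, 0.001]
contact_force: [0.8, -2.9, -2.6]
grip_width: 0.0129
gripper_force: 69.4
```

apply_moves([
  [0, 0, 0, 0, 0, 0],
])

```text
clock: 18.98
tcp_pos: [0.4157, 0.2119, 0.016]
orientation: [0.028, 3.141, -0.001]
contact_force: [0.8, -3.3, -3.7]
grip_width: 0.0126
gripper_force: 69.4
```

Run:
```python
from h import *
st()
```

```text
18.975 [0.4157 0.2119 0.016 ] head 88.98 tilt [ 0.     -0.0004] F [ 0.76 -3.25 -3.7 ] M [-0.729 -0.147  0.166] 0.012576076653836794 69.3861186504364 [-0.82  0.5   0.26  2.21 -0.28  0.46  1.22]
```

apply_moves([
  [0, 0.001, 0, 0, 0, 0],
  [0, 0.002, 0, 0, 0, 0],
  [0, 0.002, 0, 0, 0, 0],
])

```text
clock: 19.35
tcp_pos: [0.4157, 0.2121, 0.016]
orientation: [0.028, 3.141, -0.001]
contact_force: [1.0, -5.2, -1.9]
grip_width: 0.0127
gripper_force: 69.5
```

Run:
```python
from h import *
st()
```

```text
19.35 [0.4157 0.2121 0.016 ] head 88.97 tilt [ 0.0001 -0.0007] F [ 0.97 -5.24 -1.95] M [-1.218 -0.297  0.291] 0.012676952989066183 69.51144933700562 [-0.82  0.5   0.26  2.21 -0.28  0.46  1.22]
```

apply_moves([
  [0, 0.001, 0, 0, 0, -0.002],
  [0, 0.001, 0, 0, 0, -0.004],
  [0, 0.001, 0, 0, 0, -0.004],
])

```text
clock: 19.73
tcp_pos: [0.4158, 0.2123, 0.016]
orientation: [0.02, 3.141, -0.001]
contact_force: [0.9, -5.2, -2.2]
grip_width: 0.0127
gripper_force: 69.4
```

Run:
```python
from h import *
st()
```

```text
19.725 [0.4158 0.2123 0.016 ] head 89.28 tilt [ 0.0001 -0.0007] F [ 0.86 -5.22 -2.16] M [-1.25  -0.302  0.039] 0.012732544691461917 69.44711923599243 [-0.82  0.5   0.26  2.21 -0.28  0.46  1.22]
```

apply_moves([
  [0, 0.001, 0, 0, 0, -0.001],
  [0, 0.002, 0, 0, 0, -0.001],
  [0, 0.002, 0, 0, 0, -0.001],
])

```text
clock: 20.1
tcp_pos: [0.4158, 0.2123, 0.016]
orientation: [-0.018, -3.141, 0.002]
contact_force: [1.7, -6.7, -0.4]
grip_width: 0.0129
gripper_force: 69.6
```

Run:
```python
from h import *
st()
```

```text
20.1 [0.4158 0.2123 0.016 ] head 89.34 tilt [-0.0001 -0.0012] F [ 1.7  -6.66 -0.44] M [-1.506 -0.306  0.075] 0.012886834200905568 69.56878781318665 [-0.82  0.5   0.26  2.21 -0.28  0.46  1.22]
```

apply_moves([
  [0, 0.001, 0, 0, 0, -0.001],
  [0, 0.002, 0, 0, 0, -0.002],
  [0, 0.002, 0, 0, 0, -0.002],
])

```text
clock: 20.48
tcp_pos: [0.4158, 0.2123, 0.016]
orientation: [-0.015, -3.141, 0.002]
contact_force: [1.4, -7.5, -0.1]
grip_width: 0.0126
gripper_force: 69.7
```

Run:
```python
from h import *
st()
f2=r.grab_frame('scene');im=f2['pixels'][205:305,195:325,::-1]
cv2.imwrite('pics/home.png',cv2.resize(im,None,fx=6,fy=6,interpolation=cv2.INTER_CUBIC))
```

```text
20.475 [0.4158 0.2123 0.016 ] head 89.47 tilt [-0.0003 -0.0016] F [ 1.44 -7.53 -0.15] M [-1.701 -0.37  -0.099] 0.012645334977499603 69.74973320960999 [-0.82  0.5   0.26  2.21 -0.28  0.46  1.22]
```

View pics/home.png

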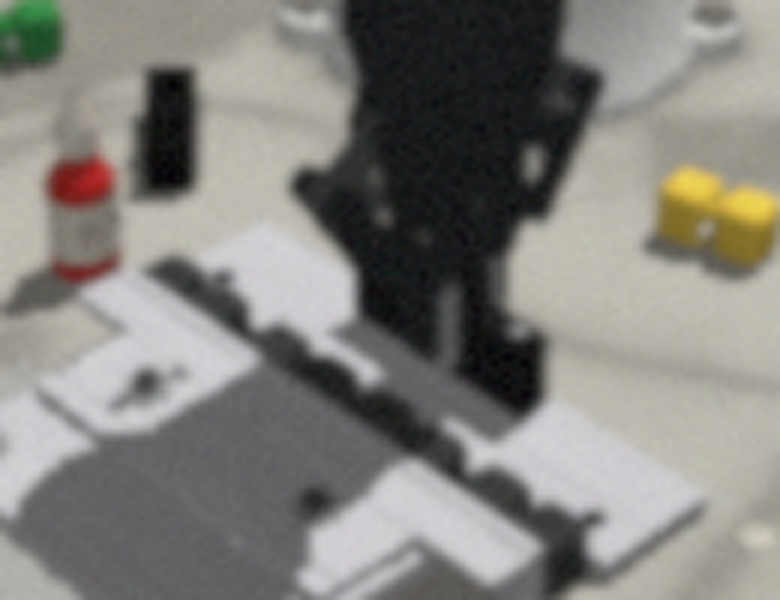

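The view shows all four knobs between the blade and the fence, and the moment is nearly balanced. One last light press, then I hold.

apply_moves([
  [0, 0.001, 0, 0, 0, 0],
  [0, 0.002, 0, 0, 0, 0],
  [0, 0.002, 0, 0, 0, 0],
  [0, 0.002, 0, 0, 0, 0],
  [0, 0.002, 0, 0, 0, 0],
])

```text
clock: 21.15
tcp_pos: [0.4158, 0.2123, 0.016]
orientation: [-0.015, -3.141, 0.003]
contact_force: [1.4, -9.3, 1.2]
grip_width: 0.0131
gripper_force: 69.9
```

Run:
```python
from h import *
st()
```

```text
21.15 [0.4158 0.2123 0.016 ] head 89.45 tilt [-0.0004 -0.002 ] F [ 1.41 -9.29  1.25] M [-2.046 -0.286 -0.079] 0.013123356354396622 69.93068933486938 [-0.82  0.5   0.26  2.21 -0.28  0.46  1.22]
```

apply_moves([
  [0, -0.006, 0, 0, 0, 0],
  [0, -0.012, 0, 0, 0, 0],
  [0, -0.02, 0, 0, 0, 0],
  [0, -0.035, 0, 0, 0, 0],
  [0, -0.055, 0, 0, 0, 0],
])

```text
clock: 21.78
tcp_pos: [0.4154, 0.201, 0.0161]
orientation: [-0.009, -3.142, -0.001]
contact_force: [0.6, -0.5, -3.3]
grip_width: 0.0125
gripper_force: 69.2
```

apply_moves([
  [0, -0.03, 0, 0, 0, 0],
  [0, -0.07, 0, 0, 0, 0],
  [0, -0.11, 0, 0, 0, 0],
  [0, -0.15, 0, 0, 0, 0],
  [0, -0.18, 0, 0, 0, 0],
])

```text
clock: 22.4
tcp_pos: [0.4152, 0.1549, 0.0161]
orientation: [-0.012, -3.141, 0.0]
contact_force: [-0.4, 0.7, -3.9]
grip_width: 0.0124
gripper_force: 69.2
```

apply_moves([
  [0, 0, 0, 0, 0, 0],
  [0, 0, 0, 0, 0, 0],
])

```text
clock: 22.65
tcp_pos: [0.4153, 0.1562, 0.0161]
orientation: [0.01, 3.141, 0.001]
contact_force: [-0.1, 0.4, -3.6]
grip_width: 0.0127
gripper_force: 69.2
```

Run:
```python
from h import *
st()
```

```text
22.65 [0.4153 0.1562 0.0161] head 89.63 tilt [0.0002 0.0004] F [-0.13  0.38 -3.58] M [-0.03   0.025  0.021] 0.012740252391823727 69.24547076225281 [-0.71  0.48  0.25  2.26 -0.28  0.43  1.33]
```

apply_moves([
  [0, 0, 0.002, 0, 0, 0],
  [0, 0, 0.004, 0, 0, 0],
  [0, 0, 0.006, 0, 0, 0],
  [0, 0, 0.008, 0, 0, 0],
  [0, 0, 0.008, 0, 0, 0],
])

```text
clock: 23.28
tcp_pos: [0.4152, 0.1559, 0.0142]
orientation: [-0.01, -3.142, -0.0]
contact_force: [-0.6, 0.5, -0.1]
grip_width: 0.0129
gripper_force: 69.8
```

Run:
```python
from h import *
st()
```

```text
23.275 [0.4152 0.1559 0.0142] head 89.62 tilt [-0.      0.0002] F [-0.59  0.51 -0.12] M [-0.093  0.22   0.024] 0.012858197604311587 69.8442792892456 [-0.71  0.48  0.25  2.26 -0.28  0.43  1.33]
```

apply_moves([
  [0, 0, 0.002, 0, 0, 0],
  [0, 0, 0.003, 0, 0, 0],
  [0, 0, 0.003, 0, 0, 0],
], newtons=30)

```text
clock: 23.65
tcp_pos: [0.4152, 0.1559, 0.0141]
orientation: [-0.011, -3.141, -0.001]
contact_force: [-4.8, -0.8, 15.0]
grip_width: 0.0122
gripper_force: 72.0
```

apply_moves([
  [0, 0, 0, 0, 0, 0],
  [0, 0, 0, 0, 0, 0],
  [0, 0, 0, 0, 0, 0],
  [0, 0, 0, 0, 0, 0],
], claw=0.45)

```text
clock: 24.15
tcp_pos: [0.4152, 0.1558, 0.0132]
orientation: [-0.011, -3.142, 0.0]
contact_force: [0.2, -0.5, -0.1]
grip_width: 0.0383
gripper_force: 0.0
```

Run:
```python
from h import *
st()
```

```text
24.15 [0.4152 0.1558 0.0132] head 89.62 tilt [-0.0001 -0.0001] F [ 0.23 -0.55 -0.11] M [-0.012  0.039 -0.004] 0.03830776364967642 0.0 [-0.7   0.48  0.25  2.26 -0.28  0.42  1.33]
```

Released. I go straight up, then clear of the row for a look.

apply_moves([
  [0, 0, -0.06, 0, 0, 0],
  [0, 0, -0.2, 0, 0, 0],
  [0, 0, -0.4, 0, 0, 0],
  [0, 0, -0.6, 0, 0, 0],
  [0, 0, -0.8, 0, 0, 0],
])

```text
clock: 24.78
tcp_pos: [0.4149, 0.1554, 0.2158]
orientation: [0.011, 3.141, 0.001]
contact_force: [0.5, 0.7, -0.1]
grip_width: 0.0384
gripper_force: 0.0
```

apply_moves([
  [0.3, 0.1, 0, 0, 0, 0],
  [0.4, 0.4, 0, 0, 0, 0],
  [0.45, 0.8, 0, 0, 0, 0],
  [0.45, 1, 0, 0, 0, 0],
  [0.45, 1, 0, 0, 0, 0],
])

```text
clock: 25.4
tcp_pos: [0.3037, 0.4088, 0.2145]
orientation: [0.009, 3.141, 0.002]
contact_force: [0.5, -0.9, 0.4]
grip_width: 0.0384
gripper_force: 0.0
```

apply_moves([
  [0.1, 0.2, 0, 0, 0, 0],
  [0.2, 0.5, 0, 0, 0, 0],
  [0.2, 0.7, 0, 0, 0, 0],
  [0.2, 0.7, 0, 0, 0, 0],
  [0.2, 0.7, 0, 0, 0, 0],
])

```text
clock: 26.02
tcp_pos: [0.2558, 0.5813, 0.2136]
orientation: [0.011, 3.141, -0.002]
contact_force: [-0.6, -0.5, 0.2]
grip_width: 0.0386
gripper_force: 0.0
```

Run:
```python
from h import *
st()
f=r.grab_frame('top')
im=f['pixels'][190:310,130:310,::-1]
cv2.imwrite('pics/fin.png',cv2.resize(im,None,fx=4.4,fy=4.4,interpolation=cv2.INTER_CUBIC))
for o in r.outline_of(f,'knob_0'):
    c=max(cv2.findContours(o['pixels'].astype(np.uint8),0,2)[0],key=cv2.contourArea);(cx,cy),wh,a=cv2.minAreaRect(c)
    print(round(cx,1),round(cy,1),np.round(wh,1),round(a,1),pt(f,(cx,cy),.02).round(4))
```

```text
26.025 [0.2558 0.5813 0.2136] head 89.61 tilt [ 0.0006 -0.001 ] F [-0.61 -0.47  0.21] M [-0.026 -0.016  0.019] 0.03857207583997921 0.0 [-1.35  0.43  0.13  1.68 -0.06  1.04  0.36]
206.0 286.0 [20. 10.] 90.0 [0.3338 0.2592 0.02  ]
209.5 214.5 [19.  9.] 90.0 [0.5049 0.2548 0.02  ]
207.0 262.5 [19. 10.] 90.0 [0.3892 0.2581 0.02  ]
285.4 254.2 [19.8  9.8] 78.7 [0.4088 0.0712 0.02  ]
240.7 127.1 [19.3 11. ] 24.0 [0.7246 0.182  0.02  ]
208.0 239.5 [19. 10.] 90.0 [0.4442 0.257  0.02  ]
```

View pics/fin.png

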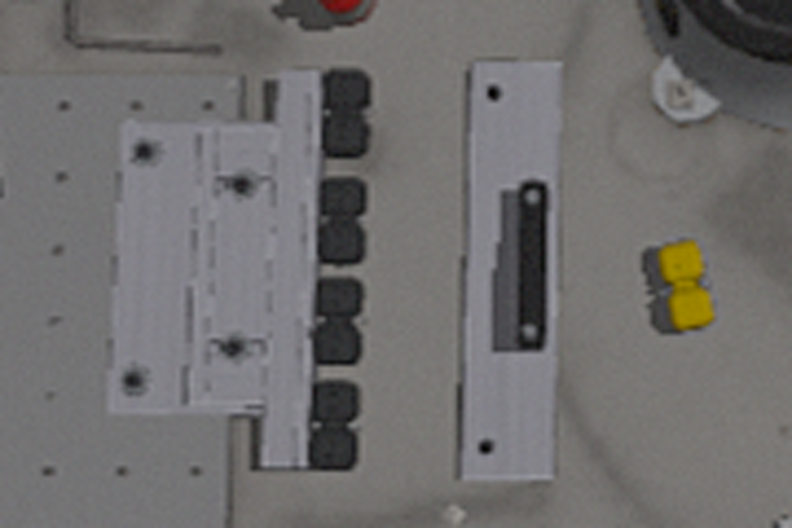

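All four knobs sit flush along the fence (about x=320–370 in the crop). The straightedge lies flat about 5 cm clear (x=465–560), and the yellow look-alike has not moved.

```bash
python3 -c "
from bench import r
print(r.hand_in())"
```

```text
the job is handed in; nothing more can be done
None
```

The job is handed in: the last camera view shows all four grey knobs flush in line against the fence, pressed home with about 9 N. The straightedge was drawn back about 5 cm, set flat on the bench and let go. I didn't touch anything else, and it took about 26 s of the 51 s.

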